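# Set the dust extractor's air gate to the third click

### The arm

A 6-joint arm with a two-finger parallel gripper is mounted at the origin on the work surface. World frame = base frame: x ahead of the robot, y to its left, z up, the work surface at z = 0. Lengths are in m, angles in degrees, forces in N, time in s.
With the tool pointing down it reaches from about 0.4 to 0.825 m from the base axis. Payload 7 kg.
Tool frame: the origin (TCP) lies at the very end of the fingers, on their centre line; the grasp point (between the pads) lies 19 mm behind it; z points along the fingers, y is the line along which they close (so a half turn about z gives the same grasp; the last joint's range is limited). The gripper opens to 88 mm and grips with 3 to 60 N. Pads are 19 mm wide; open, the fingers measure 130 mm over their backs; the gripper's body (78 mm by 193 mm) begins 47 mm behind the grasp point.
Start: joints at [-58.78, 20.546, 0.682, 0, -70.136, -16.507], TCP at [0.171, -0.653, 0.227] pointing down, gripper open.
Joint ranges: [-176.03, 176.03], [-82.01, 121.73], [-58.28, 71.71], [-173.87, 95.51], [-174.79, -0.11], [-173.66, 173.66]. Speed limits (degrees/s): [136.94, 136.94, 172.46, 180, 180, 180].

### API

Orientations are given as [roll, pitch, yaw] about the fixed x, y, z axes, in that order (R = Rz(yaw) Ry(pitch) Rx(roll)).
In Python, from plant import get_state, capture, close_job, regions_of gives the robot as it stands.
- The arm moves only by the tool jog_arm, never from a script. Its argument "moves" is a list of rows, each a list of 3 entries, a list of its own where there are three numbers: the shift along the tool's x, y, z in cm, then the turn about the tool's z in degrees, then the finger opening in cm, from 0 to 8.76. A call has 1 to 12 rows; each row shifts and turns the commanded pose from where the row before left it, along the tool's axes as they then stand; what a row does not reach is not made up. A row lasts 1/8 s, in which the tool goes at most 62.5 mm and 10.7 degrees, less where a joint would pass 70% of its speed; a pose out of reach is approached as far as the arm can. A call is refused whole if a number of a shift passes 6.25 or a number of a turn 10.7, either way. A call with a gripper value outside its range is refused whole. The fingers move at their own pace and stop on an object; "newtons" is the grip in N (left out, the last holds). Time passes only in rows, so rows that do not move let the fingers close. It gives the time, the measured TCP pose, the force, the opening and the grip force at its end, in the units of the state.
- get_state(): the state, without advancing time (a new reading comes with each control period).
- capture(name): name is "scene" or "top" or "wrist"; returns a dict with "pixels" (400x640x3 uint8, blue, green, red), "mtx" (3x3 intrinsics, pixels), "k1" (the pictures are not rectified: a ray, as slopes to the right and down, at radius r is drawn at 1 + k1 r^2 times it, then the intrinsics apply), "world_from_camera" (4x4, takes a point from camera to world coordinates); the wrist camera has in their place "hand_eye" (4x4, takes a point from camera to tool coordinates, whose origin is the TCP and whose axes are the flange's). Camera axes: x right, y down, z forward; pixel columns grow to the right and rows downward; lengths in m; the calibration is good to about 2 mm. A picture is of the moment at which its call begins: read the wrist's pose just before it. There is no depth.
- close_job(): hands the job in; it is judged then, once.
Trained networks look in a picture, given as the dict that the camera call returned (one of the last four; its "shot" number tells which), for a name from the list of things; names that differ only in an ending like _2 or _b are one class to them, and where a whole thing is asked for, a point or a joint stands for the part that bears it (a point fixed in the world has none). Each returns a list of dicts, best first, with "confidence" (0 to 1); they miss things now and then, are a little off and sometimes report something else, mostly with a low value. They report only what shows in the picture. A call takes as long as a camera call.
- regions_of(picture, thing): "pixels" (400x640 bool, what is visible of it) and "pixel" ([column, row] in pixels, amid what is visible of it).
The state is a dict: "time_s": time; "joints": joint angles; "qd": joint speeds; "joint_torque": joint torques, N m; "tcp_pos": TCP position; "eef_rot": TCP orientation; "contact_force": force on the tool from outside, world axes, zero at the start; "moment": the same for the moment, N m; "gripper_width": finger opening in m; "gripper_force": force on a finger pad.
Only numpy, scipy, OpenCV 4.12 (cv2) and the standard library are available. Lean on these libraries where they do the work, as an engineer would, in place of code of your own. Each camera call takes 0.05 s, during which the arm holds its last target. There are 200 camera calls.

### The job

The air gate of the small dust extractor on the dismantling bench has been left part open. With the fingertips, gently push its red lever fully shut so that the count starts from there, then push it back open, counting the clicks, and leave it sitting at the third click; it must not run on to the fourth. Push only, never pinch the lever, and leave the heat sink, the transistor bracket and the screwdriver where they are.

Things in the scene. Friction and masses are not known exactly. Their poses are not given: they have to be found in the camera images.
- extractor: Bench dust extractor, fixed: grey case 210 mm deep (its x), 260 wide (its y), 95 high, flat bare-metal top. Origin: centre of its underside, on the bench; x points away from the robot, y to the left, z up. On its top, behind the lever and to the right, is a grille of five openings; each click uncovers one more from the yellow shutter below, the rightmost first.
- gate_grip: Upright red plastic grip of the gate lever, a block 22 mm (x) by 14 mm (y, the way it slides) that rises above the extractor's top from 4 to 38 mm. Origin: in the extractor's top surface (95 mm above the bench), in the middle of the grip's footprint; axes as the extractor's.
- gate (a joint): Lever travel (m) along the extractor's +y, to the left: 0 shut, clicks 1 to 5 at 0.016, 0.032, 0.048, 0.064, 0.080; rigid stops at -0.003 and 0.083. A sprung roller holds it in each notch: pushing it out takes about 6 to 7 N; half way to the next notch the resistance ends and the lever jumps up to 8 mm ahead of the finger into that notch and stays. Starts at click 1 or 2, rarely between.
- slot_shut (a point): Where the grip's origin stands when shut: in the extractor's top surface, 75 mm in front of its centre and 40 mm right of it, on the line of the slot (8 mm wide, 102 mm long, along the extractor's y). In front of the slot six black strokes, 16 mm apart, mark the rest positions: shut is the rightmost, then clicks 1 to 5.
- slot_third (a point): Where the grip's origin stands at the third click: in the top surface, 48 mm left of slot_shut along the extractor's y.
- heatsink: Loose finned aluminium heat sink, 55 x 45 x 30 mm, lying on the left rear part of the extractor's top. Origin: centre of its underside. To be left alone.
- bracket: Loose aluminium angle bracket 50 x 36 x 33 mm with a round metal transistor, on the bench just left of the extractor. Origin: centre of its underside. To be left alone.
- screwdriver: Loose black-handled screwdriver, 190 mm long, 26 mm thick, lying on the bench just right of the extractor. Origin: underside of its middle. To be left alone.

How it is judged:
By the outcome, as a careful person would: the job done as asked, in the order asked, and still so for the second after the job is handed in, with the robot touching nothing.
It also fails if it takes over 64 s, if anything falls off the work surface, if the arm or the gripper's body presses on something with over 40 N, if the wrist force passes 120 N, or if a joint passes its speed limit or range.

## Working session

There is one attempt and no reset: what is moved stays moved. The work goes in short steps, Python scripts to look and compute and a tool call to move; the robot and the scene stay as the last step left them, time stands still between calls to the robot, and variables do not carry over. Pictures are saved under pics/ and viewed, at most 10 in all, crops included, and the job is handed in when it is done.

Besides the shell and the picture viewer there is one more tool, called after "Call:" by a JSON object that holds its "op" and its "data", one argument or row to a line. jog_arm: Moves the arm, as the interface text tells. Its arguments: {"type":"object","properties":{"moves":{"type":"array"},"newtons":{"type":"number"}},"required":["moves"]}

```bash
mkdir -p pics
cat > h.py <<'E'
import numpy as np, cv2
from plant import get_state, capture, close_job, regions_of
from scipy.spatial.transform import Rotation as R
def toolT(s):
    T=np.eye(4);T[:3,:3]=R.from_euler('xyz',s['eef_rot'],degrees=True).as_matrix();T[:3,3]=s['tcp_pos'];return T
def W(p,s):
    return p['world_from_camera'] if 'world_from_camera' in p else toolT(s)@np.array(p['hand_eye'])
def und(p,px):
    K=np.array(p['mtx']);d=np.array([(px[0]-K[0,2])/K[0,0],(px[1]-K[1,2])/K[1,1]]);u=d.copy()
    for _ in range(20):u=d/(1+p['k1']*(u@u))
    return u
def ray(p,s,px,z):
    T=np.array(W(p,s));u=und(p,px);d=T[:3,:3]@np.r_[u,1];o=T[:3,3];return o+d*(z-o[2])/d[2]
def proj(p,s,X):
    T=np.array(W(p,s));c=T[:3,:3].T@(np.array(X)-T[:3,3]);u=c[:2]/c[2];K=np.array(p['mtx'])
    return (K@np.r_[u*(1+p['k1']*(u@u)),1])[:2]
E
python3 - <<'E'
from h import *
s=get_state();print(s)
ims=[]
for n in ['scene','top']:
    p=capture(n);cv2.imwrite(f'pics/{n}0.png',p['pixels'])
    print(n,np.array(p['world_from_camera']).round(3).tolist())
    for t in ['extractor','gate_grip','heatsink','bracket','screwdriver']:
        for r in regions_of(p,t)[:2]:
            print(t,round(r['confidence'],2),r['pixel'],r['pixels'].sum(),ray(p,s,r['pixel'],.115).round(3))
            if t=='extractor':
                c=max(cv2.findContours(r['pixels'].astype(np.uint8),0,2)[0],key=cv2.contourArea);print(cv2.approxPolyDP(c,6,True)[:,0].tolist())
E
```

```text
{'time_s': 0.0, 'joints': array([-5.87781723e+01,  2.05887770e+01,  6.35117807e-01, -1.98373047e-02,
       -7.01341489e+01, -1.65071786e+01]), 'qd': array([-0.04754376,  0.01278994,  0.00807268, -0.01645154,  0.01912077,
        0.09399612]), 'joint_torque': array([ 3.51971694e-04, -5.82717919e+01,  2.93067473e+01,  6.99775279e+00,
        6.99288736e-03, -1.31287738e-04]), 'tcp_pos': array([ 0.17131612, -0.65241422,  0.22566377]), 'eef_rot': array([ 1.79910512e+02, -7.07179219e-03, -1.65292101e+02]), 'contact_force': array([ 0.27374207, -0.54613032, -0.78335845]), 'moment': array([-0.011699  , -0.04015886, -0.0083875 ]), 'gripper_force': 0.0, 'gripper_width': 0.08787784674839186}
scene [[0.602, 0.636, -0.483, 1.014], [0.799, -0.469, 0.377, -0.242], [0.013, -0.613, -0.79, 0.728], [0.0, 0.0, 0.0, 1.0]]
extractor 0.92 [249.0, 209.2] 13875 [ 0.583 -0.067  0.115]
[[267, 137], [168, 202], [178, 227], [242, 291], [335, 207], [335, 185]]
gate_grip 0.66 [239.2, 213.2] 989 [ 0.58  -0.086  0.115]
heatsink 0.97 [292.3, 177.4] 794 [0.566 0.043 0.115]
bracket 0.77 [324.1, 164.9] 249 [0.577 0.114 0.115]
screwdriver 0.6 [179.5, 274.1] 748 [ 0.629 -0.227  0.115]
top [[0.011, -0.987, 0.163, 0.48], [-1.0, -0.014, -0.016, 0.068], [0.018, -0.163, -0.987, 0.861], [0.0, 0.0, 0.0, 1.0]]
extractor 0.88 [360.5, 230.4] 11563 [ 0.533 -0.036  0.115]
[[409, 170], [293, 188], [309, 285], [429, 266]]
gate_grip 0.61 [382.8, 214.5] 782 [ 0.566 -0.083  0.115]
heatsink 0.72 [324.2, 221.2] 595 [0.551 0.039 0.115]
bracket 0.74 [267.3, 253.3] 316 [0.484 0.154 0.115]
screwdriver 0.65 [432.5, 224.2] 469 [ 0.547 -0.187  0.115]
```

View pics/top0.png

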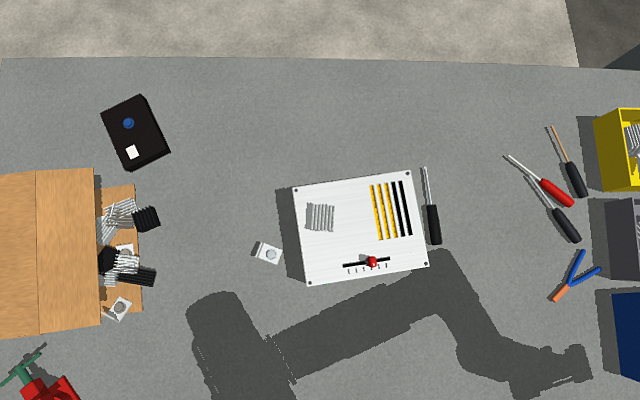

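View pics/scene0.png

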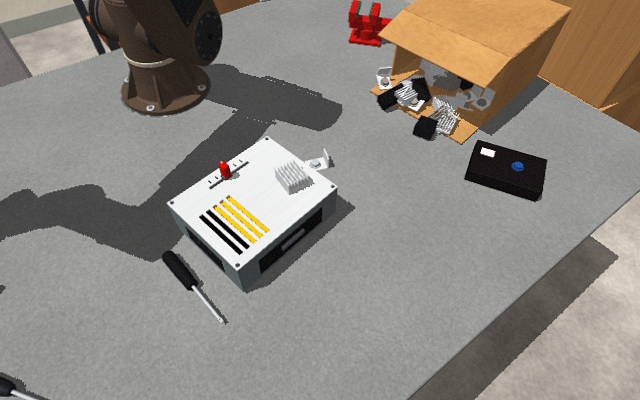

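```bash
cat >> h.py <<'E'
from scipy.optimize import least_squares
def red(p,box):
    x0,y0,x1,y1=box;h=cv2.cvtColor(p['pixels'],cv2.COLOR_BGR2HSV)
    m=(((h[...,0]<8)|(h[...,0]>172))&(h[...,1]>130)&(h[...,2]>60))
    k=np.zeros_like(m);k[y0:y1,x0:x1]=m[y0:y1,x0:x1];v,u=np.nonzero(k);return np.array([u.mean(),v.mean()]),len(u)
def ex(X,a,z=.095):  # extractor pose (x,y,yaw) -> world
    c,s=np.cos(X[2]),np.sin(X[2]);return np.array([X[0]+c*a[0]-s*a[1],X[1]+s*a[0]+c*a[1],z])
E
python3 - <<'E'
from h import *
s=get_state()
C=[(.105,.13),(.105,-.13),(-.105,-.13),(-.105,.13)]
obs=[]
for n,px in (('top',[(293,188),(409,170),(429,266),(304,287)]),('scene',[(335,187),(240,268),(168,203),(267,138)])):
    p=capture(n);p['px']=px;obs.append(p)
def f(X):return np.concatenate([proj(p,s,ex(X,a))-q for p in obs for a,q in zip(C,p['px'])])
r=least_squares(f,[.53,-.04,.1],loss='soft_l1');print(r.x,np.degrees(r.x[2]),r.fun.round(1))
X=r.x
for p,b in zip(obs,[(340,240,400,285),(210,150,240,185)]):
    q,n=red(p,b);w=ray(p,s,q,.118);c,si=np.cos(X[2]),np.sin(X[2]);d=w[:2]-X[:2]
    print(q,n,w,'local',c*d[0]+si*d[1],-si*d[0]+c*d[1])
print('shut',ex(X,(-.075,-.04)),'third',ex(X,(-.075,.008)))
p=capture('wrist');print(np.array(p['hand_eye']).round(3).tolist(),p['mtx'])
E
```

```text
[ 0.54228645 -0.03458171  0.16844844] 9.65138469365133 [-2.4 -0.4 -0.5 -0.3 -1.1  0.1  1.4 -0.5  2.1 -0.9 -3.3  2.  -1.7 -0.4
 -0.4 -2.5]
[371.51282051 261.17948718] 78 [ 0.47030751 -0.05738477  0.118     ] local -0.07478315901760038 -0.01041282972866948
[224.26388889 169.41666667] 144 [ 0.47103138 -0.05584499  0.118     ] local -0.07381138371060653 -0.009016200111558372
shut [ 0.47505412 -0.08658952  0.095     ] third [ 0.46700678 -0.03926891  0.095     ]
[[-0.0, -0.958, -0.285, 0.076], [1.0, -0.0, 0.001, -0.0], [-0.001, -0.285, 0.958, -0.158], [0.0, 0.0, 0.0, 1.0]] [[301.58628433   0.         313.4462446 ]
 [  0.         301.58628433 202.87552017]
 [  0.           0.           1.        ]]
```

Call:
{"op": "jog_arm", "data": {
  "moves": [
    [[0,0,0],-10.6,0],
    [[0,0,0],-10.6,0],
    [[0,0,0],-10.6,0],
    [[0,0,0],-10.6,0],
    [[0,0,0],-10.6,0],
    [[0,0,0],-10.6,0],
    [[0,0,0],-10.6,0],
    [[0,0,0],-10.6,0]
  ],
  "newtons": 20
}}

```text
time_s: 1.75
tcp_pos: [0.1714, -0.6528, 0.2266]
eef_rot: [-180.0, -0.0, -80.1]
contact_force: [0.1, 0.0, 0.5]
gripper_width: 0.0131
gripper_force: 0.0
```

```bash
cat >> h.py <<'E'
X0=np.array([.54228645,-.03458171,.16844844])
def togo(a,z):
    s=get_state();T=toolT(s);print('t',round(s['time_s'],2),'rot',s['eef_rot'].round(2),'F',s['contact_force'].round(1),'w',round(s['gripper_width'],4))
    print('shift cm',(100*T[:3,:3].T@(ex(X0,a,z)-T[:3,3])).round(2),'turn',((np.degrees(X0[2])-90-s['eef_rot'][2]+180)%360-180)*-1)
def loc():
    s=get_state();d=s['tcp_pos'][:2]-X0[:2];c,q=np.cos(X0[2]),np.sin(X0[2]);print('local',c*d[0]+q*d[1],-q*d[0]+c*d[1],s['tcp_pos'][2])
E
python3 -c "
from h import *
togo((-.075,.045),.2)"
```

```text
t 1.75 rot [-180.     -0.    -80.14] F [0.1 0.  0.5] w 0.0131
shift cm [-59.09 -39.65   2.66] turn 0.2117665147675325
```

Call:
{"op": "jog_arm", "data": {
  "moves": [
    [[-4.9,-3.3,0],0.2,0],
    [[-4.9,-3.3,0],0,0],
    [[-4.9,-3.3,0],0,0],
    [[-4.9,-3.3,0],0,0],
    [[-4.9,-3.3,0],0,0],
    [[-4.9,-3.3,0],0,0],
    [[-4.9,-3.3,0],0,0],
    [[-4.9,-3.3,0],0,0],
    [[-4.9,-3.3,0],0,0],
    [[-4.9,-3.3,0],0,0],
    [[-4.9,-3.3,0],0,0],
    [[-4.9,-3.3,0],0,0]
  ]
}}

```text
time_s: 3.25
tcp_pos: [0.4674, -0.0064, 0.2271]
eef_rot: [-179.9, 0.0, -80.7]
contact_force: [1.8, -0.2, -0.1]
gripper_width: 0.0005
gripper_force: 0.0
```

```bash
python3 -c "
from h import *
togo((-.075,.045),.115);loc()
p=capture('wrist');s=get_state();cv2.imwrite('pics/w1.png',p['pixels'])
for y in (-.04,-.008,.008,.04): print(y,proj(p,s,ex(X0,(-.075,y))),proj(p,s,ex(X0,(-.075,y),.133)))
"
```

```text
t 3.25 rot [-1.7992e+02  1.0000e-02 -8.0650e+01] F [ 1.8 -0.2 -0.1] w 0.0005
shift cm [-0.46  0.61 11.21] turn -0.3043850446627516
local -0.06908940795622535 0.04037037019130794 0.2271298079096911
-0.04 [325.32084244 105.13608997] [327.01033686 104.01534984]
-0.008 [325.06991888 140.63633747] [326.66098815 144.75000582]
0.008 [324.94961487 157.55568378] [326.49461163 164.02629801]
0.04 [324.71871988 189.84880988] [326.17732877 200.5707207 ]
```

View pics/w1.png

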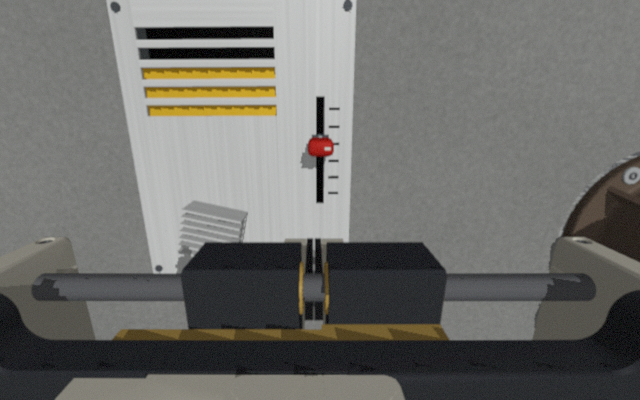

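Call:
{"op": "jog_arm", "data": {
  "moves": [
    [[-0.4,0.3,3],-0.3,0],
    [[0,0,4],0,0],
    [[0,0,3],0,0],
    [[0,0,1.3],0,0],
    [[0,0,0],0,0]
  ]
}}

```text
time_s: 3.92
tcp_pos: [0.4631, -0.0052, 0.1134]
eef_rot: [179.9, -0.0, -80.4]
contact_force: [-0.3, 0.3, 0.7]
gripper_width: 0.0008
gripper_force: 0.0
```

```bash
python3 -c "
from h import *
togo((-.072,.045),.113);loc()
p=capture('wrist');s=get_state();cv2.imwrite('pics/w2.png',p['pixels'])"
```

```text
t 3.92 rot [ 1.7994e+02 -2.0000e-02 -8.0390e+01] F [-0.3  0.3  0.7] w 0.0008
shift cm [-0.27 -0.11  0.04] turn -0.03805388936541476
local -0.073085541177743 0.04226762447912739 0.1134205223091303
```

View pics/w2.png

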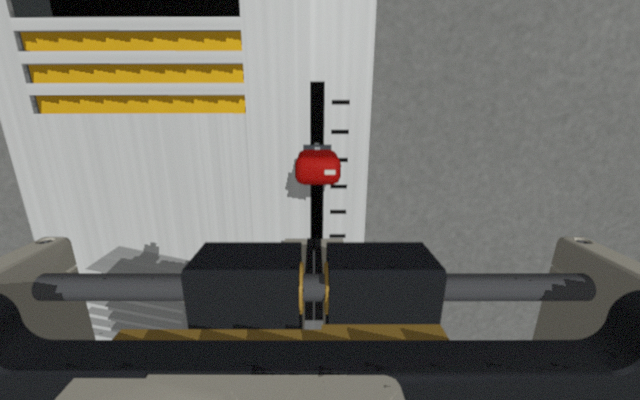

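Call:
{"op": "jog_arm", "data": {
  "moves": [
    [[1,0,0],0,0],
    [[1,0,0],0,0],
    [[0.8,0,0],0,0],
    [[0.2,0,0],0,0],
    [[0.2,0,0],0,0],
    [[0,0,0],0,0]
  ]
}}

```text
time_s: 4.72
tcp_pos: [0.4685, -0.0366, 0.1135]
eef_rot: [180.0, -0.0, -80.4]
contact_force: [-0.0, -0.2, -0.0]
gripper_width: 0.0003
gripper_force: 0.0
```

Call:
{"op": "jog_arm", "data": {
  "moves": [
    [[0.1,0,0],0,0],
    [[0.1,0,0],0,0],
    [[0,0,0],0,0]
  ]
}}

```text
time_s: 5.1
tcp_pos: [0.4689, -0.0382, 0.1135]
eef_rot: [-180.0, 0.0, -80.4]
contact_force: [-1.1, 3.5, 0.9]
gripper_width: 0.0002
gripper_force: 1.7
```

Call:
{"op": "jog_arm", "data": {
  "moves": [
    [[0.1,0,0],0,0],
    [[0.1,0,0],0,0],
    [[0,0,0],0,0]
  ]
}}

```text
time_s: 5.48
tcp_pos: [0.4692, -0.04, 0.1136]
eef_rot: [-180.0, 0.0, -80.4]
contact_force: [-2.7, 4.8, 1.3]
gripper_width: 0.0003
gripper_force: 2.5
```

Call:
{"op": "jog_arm", "data": {
  "moves": [
    [[0.2,0,0],0,0],
    [[0.2,0,0],0,0],
    [[0.2,0,0],0,0],
    [[0.2,0,0],0,0],
    [[0.2,0,0],0,0],
    [[0.2,0,0],0,0],
    [[0.2,0,0],0,0],
    [[0.2,0,0],0,0],
    [[0.2,0,0],0,0],
    [[0.2,0,0],0,0],
    [[0.2,0,0],0,0]
  ]
}}

```text
time_s: 6.85
tcp_pos: [0.473, -0.0623, 0.1136]
eef_rot: [-180.0, -0.0, -80.4]
contact_force: [-0.1, 1.4, 0.6]
gripper_width: 0.0005
gripper_force: 0.5
```

Call:
{"op": "jog_arm", "data": {
  "moves": [
    [[0.15,0,0],0,0],
    [[0.15,0,0],0,0],
    [[0.15,0,0],0,0],
    [[0.15,0,0],0,0],
    [[0,0,0],0,0]
  ]
}}

```text
time_s: 7.48
tcp_pos: [0.474, -0.0682, 0.1135]
eef_rot: [180.0, -0.0, -80.4]
contact_force: [0.1, 0.5, 0.0]
gripper_width: 0.0002
gripper_force: 0.0
```

```bash
python3 -c "
from h import *
togo((-.072,.045),.113);loc()
p=capture('wrist');s=get_state();cv2.imwrite('pics/w3.png',p['pixels'])"
```

```text
t 7.47 rot [180.    -0.   -80.39] F [0.1 0.5 0. ] w 0.0002
shift cm [-6.67 -0.09  0.05] turn -0.045161923204346976
local -0.07299400037815977 -0.021669643913135576 0.11353953031383539
```

View pics/w3.png

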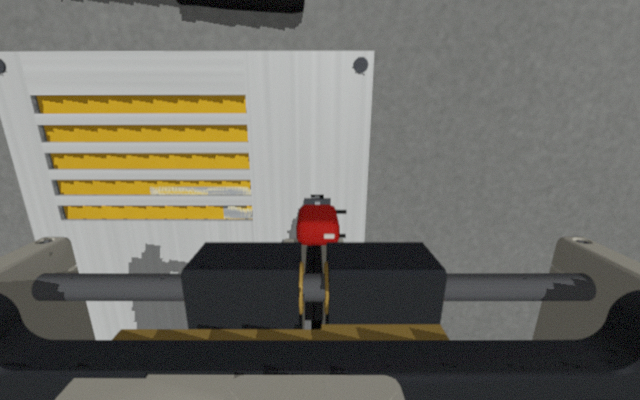

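Call:
{"op": "jog_arm", "data": {
  "moves": [
    [[-0.5,0,0],0,0],
    [[-0.5,0,0],0,0],
    [[0,0,-3],0,0],
    [[0,0,-3],0,0],
    [[0,0,0],0,0],
    [[2.5,0,0],0,0],
    [[2.5,0,0],0,0],
    [[2,0,0],0,0],
    [[0,0,0],0,0],
    [[0,0,3],0,0],
    [[0,0,3],0,0],
    [[0,0,0],0,0]
  ]
}}

```text
time_s: 9.02
tcp_pos: [0.482, -0.1267, 0.1115]
eef_rot: [179.7, 0.0, -80.4]
contact_force: [-0.4, -0.3, 1.3]
gripper_width: 0.0008
gripper_force: 0.0
```

```bash
python3 -c "
from h import *
togo((-.072,-.0575),.113);loc()
s=get_state()
for n,b in (('top',(330,240,420,290)),('scene',(195,150,240,190))):
    p=capture(n);q,k=red(p,b);w=ray(p,s,q,.118)[:2]-X0[:2];print(n,k,-np.sin(X0[2])*w[0]+np.cos(X0[2])*w[1])
"
```

```text
t 9.03 rot [ 1.7972e+02  4.0000e-02 -8.0390e+01] F [-0.4 -0.3  1.3] w 0.0008
shift cm [-2.32 -0.29 -0.15] turn -0.03869253630219305
local -0.07490094673997454 -0.08074639994252164 0.11153161508279877
top 0 nan
scene 0 nanh.py:21: RuntimeWarning: Mean of empty slice.
  k=np.zeros_like(m);k[y0:y1,x0:x1]=m[y0:y1,x0:x1];v,u=np.nonzero(k);return np.array([u.mean(),v.mean()]),len(u)
  ret = ret.dtype.type(ret / rcount)
```

Call:
{"op": "jog_arm", "data": {
  "moves": [
    [[-0.8,-0.2,0],0,0],
    [[-0.7,0,0],0,0],
    [[-0.4,0,0],0,0],
    [[-0.2,0,0],0,0],
    [[0,0,0],0,0]
  ]
}}

```text
time_s: 9.75
tcp_pos: [0.4825, -0.106, 0.1137]
eef_rot: [-180.0, 0.0, -80.4]
contact_force: [-0.0, 0.1, -0.2]
gripper_width: 0.0002
gripper_force: 0.0
```

Call:
{"op": "jog_arm", "data": {
  "moves": [
    [[-0.1,0,0],0,0],
    [[-0.1,0,0],0,0],
    [[0,0,0],0,0]
  ]
}}

```text
time_s: 10.12
tcp_pos: [0.4821, -0.1045, 0.1135]
eef_rot: [180.0, -0.0, -80.4]
contact_force: [1.2, -1.9, -1.2]
gripper_width: 0.0004
gripper_force: 1.5
```

Call:
{"op": "jog_arm", "data": {
  "moves": [
    [[-0.1,0,0],0,0],
    [[-0.1,0,0],0,0],
    [[0,0,0],0,0]
  ]
}}

```text
time_s: 10.5
tcp_pos: [0.4818, -0.1027, 0.1135]
eef_rot: [180.0, -0.0, -80.4]
contact_force: [0.8, -5.8, -1.5]
gripper_width: 0.0003
gripper_force: 2.5
```

```bash
python3 -c "
from h import *
loc()
p=capture('wrist');cv2.imwrite('pics/w4.png',p['pixels'])"
```

```text
local -0.07108209469796131 -0.05699075904074086 0.11352189669042473
```

View pics/w4.png

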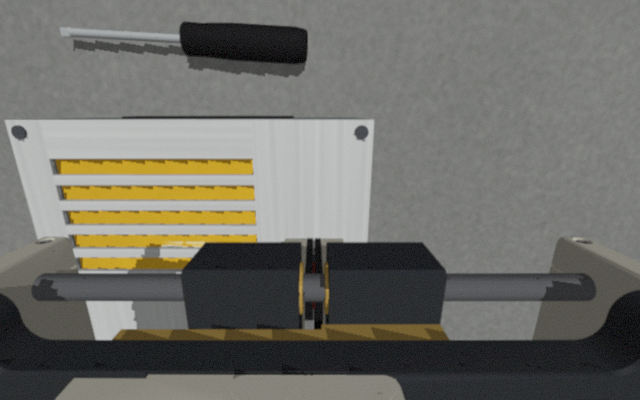

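Call:
{"op": "jog_arm", "data": {
  "moves": [
    [[-0.2,0,0],0,0],
    [[-0.2,0,0],0,0],
    [[-0.2,0,0],0,0],
    [[-0.2,0,0],0,0],
    [[0,0,0],0,0]
  ]
}}

```text
time_s: 11.18
tcp_pos: [0.4804, -0.0939, 0.1136]
eef_rot: [-180.0, 0.0, -80.4]
contact_force: [-0.3, -1.0, 0.4]
gripper_width: 0.0002
gripper_force: 0.0
```

Call:
{"op": "jog_arm", "data": {
  "moves": [
    [[-0.2,0,0],0,0],
    [[-0.2,0,0],0,0],
    [[-0.2,0,0],0,0],
    [[-0.2,0,0],0,0],
    [[-0.2,0,0],0,0],
    [[-0.2,0,0],0,0],
    [[-0.2,0,0],0,0],
    [[-0.2,0,0],0,0],
    [[0,0,0],0,0]
  ]
}}

```text
time_s: 12.3
tcp_pos: [0.4777, -0.0782, 0.1136]
eef_rot: [-180.0, 0.0, -80.4]
contact_force: [-0.2, 0.3, 0.1]
gripper_width: 0.0005
gripper_force: 0.0
```

```bash
python3 -c "
from h import *
loc()
p=capture('wrist');cv2.imwrite('pics/w5.png',p['pixels'])"
```

```text
local -0.0709977911047916 -0.032155877977283094 0.11355607784204458
```

View pics/w5.png

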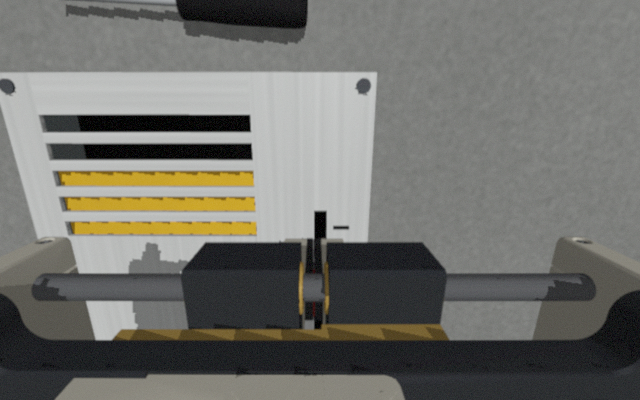

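Call:
{"op": "jog_arm", "data": {
  "moves": [
    [[-0.2,0,0],0,0],
    [[-0.2,0,0],0,0],
    [[-0.2,0,0],0,0],
    [[-0.2,0,0],0,0],
    [[-0.15,0,0],0,0],
    [[-0.15,0,0],0,0],
    [[0,0,0],0,0]
  ]
}}

```text
time_s: 13.22
tcp_pos: [0.4759, -0.0677, 0.1136]
eef_rot: [180.0, -0.0, -80.4]
contact_force: [0.9, -2.1, -1.0]
gripper_width: 0.0004
gripper_force: 1.4
```

Call:
{"op": "jog_arm", "data": {
  "moves": [
    [[-0.1,0,0],0,0],
    [[-0.1,0,0],0,0],
    [[-0.1,0,0],0,0],
    [[-0.1,0,0],0,0],
    [[0,0,0],0,0]
  ]
}}

```text
time_s: 13.85
tcp_pos: [0.4752, -0.0635, 0.1136]
eef_rot: [-180.0, 0.0, -80.4]
contact_force: [-0.2, 1.1, -0.5]
gripper_width: 0.0002
gripper_force: 0.0
```

```bash
python3 -c "
from h import *
loc();print(get_state()['contact_force'])
p=capture('wrist');cv2.imwrite('pics/w6.png',p['pixels'])"
```

```text
local -0.07096434570867056 -0.017300287838820715 0.11357857882766811
[-0.236327    1.11538445 -0.46134721]
```

View pics/w6.png

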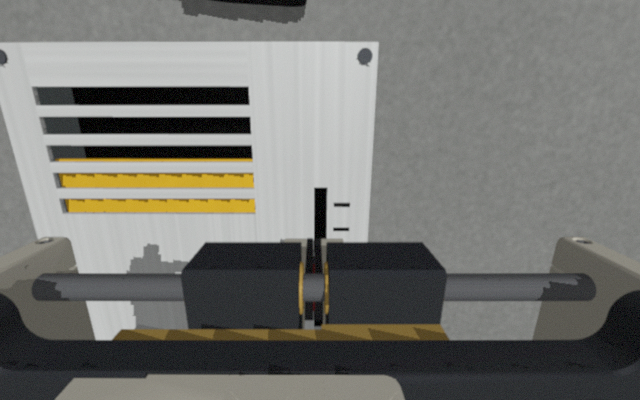

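Call:
{"op": "jog_arm", "data": {
  "moves": [
    [[0.5,0,0],0,0],
    [[1.0,0,0],0,0],
    [[0,0,0],0,0],
    [[0,0,-4],0,0],
    [[0,0,-4],0,0],
    [[-3,0,0],0,0],
    [[-5,0,0],0,0],
    [[0,0,0],0,0]
  ]
}}

```text
time_s: 14.9
tcp_pos: [0.4642, 0.0024, 0.1939]
eef_rot: [-180.0, 0.0, -80.2]
contact_force: [0.8, -0.2, 1.4]
gripper_width: 0.0007
gripper_force: 0.0
```

```bash
python3 -c "
from h import *
loc()
p=capture('wrist');s=get_state();cv2.imwrite('pics/w7.png',p['pixels'])
q,k=red(p,(280,80,360,240));w=ray(p,s,q,.118)[:2]-X0[:2];print(q,k,-np.sin(X0[2])*w[0]+np.cos(X0[2])*w[1])
"
```

```text
local -0.07082134718463252 0.04951462776965009 0.1938657365129457
[318.58458647 159.87406015] 532 0.005970279537280837
```

View pics/w7.png

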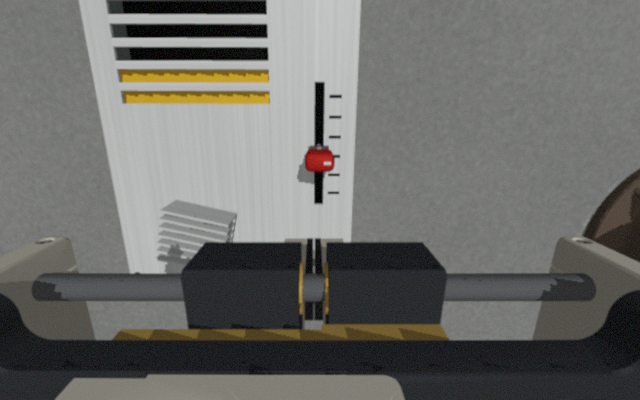

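```bash
python3 -c "
from h import *
p=capture('wrist');s=get_state()
def an(p,s):
    L=lambda q,z:(lambda w:-np.sin(X0[2])*w[0]+np.cos(X0[2])*w[1])(ray(p,s,q,z)[:2]-X0[:2])
    q,k=red(p,(280,80,360,240));g=cv2.cvtColor(p['pixels'],6)
    m=np.zeros((400,640),np.uint8);m[90:230,329:344]=g[90:230,329:344]<90
    n,_,st,c=cv2.connectedComponentsWithStats(m)
    print('lever',L(q,.118).round(4),[(cc.round(1).tolist(),L(cc,.095).round(4)) for cc,t in zip(c[1:],st[1:]) if t[4]>5])
an(p,s)
for f,t,e in (('w1',[.4674,-.0064,.2271],[-179.92,.01,-80.65]),('w2',[.4631,-.0052,.1134],[179.94,-.02,-80.39])):
    a=dict(p);a['pixels']=cv2.imread(f'pics/{f}.png');an(a,{'tcp_pos':np.array(t),'eef_rot':e})
"
```

```text
lever 0.0063 [([335.2, 97.5], np.float64(-0.0417)), ([334.5, 118.0], np.float64(-0.0258)), ([334.5, 138.0], np.float64(-0.0097)), ([331.3, 160.7], np.float64(0.0094)), ([333.5, 175.5], np.float64(0.0222)), ([333.0, 193.5], np.float64(0.0383))]
lever -0.0087 [([333.5, 108.2], np.float64(-0.0412)), ([333.5, 126.0], np.float64(-0.0253)), ([330.6, 146.4], np.float64(-0.0064)), ([333.3, 160.5], np.float64(0.007)), ([332.5, 177.0], np.float64(0.0232))]
lever -0.0087 [([337.8, 102.0], np.float64(-0.0411)), ([337.5, 131.0], np.float64(-0.0254)), ([334.2, 168.8], np.float64(-0.0036)), ([337.0, 211.5], np.float64(0.023))]
```

```bash
python3 -c "
from h import *
print(close_job())"
```

```text
the job is handed in; nothing more can be done
None
```

The lever was pushed fully shut (all five openings covered), then pushed back open and left at the third click. It measured 48.0 mm from the shut stroke, with three openings uncovered. The fingers only pushed, the arm stayed clear of the heat sink, bracket and screwdriver, and the job was handed in at about 15 s.

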